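# Find the rocking tub lid and press it home

### The arm

A 6-joint arm with a two-finger parallel gripper is mounted at the origin on the work surface. World frame = base frame: x ahead of the robot, y to its left, z up, the work surface at z = 0. Lengths are in mm, angles in rad, forces in N, time in s.
With the tool pointing down it reaches from about 350 to 775 mm from the base axis. Payload 7.3 kg.
Tool frame: the origin (TCP) lies midway between the tips of the shut fingers; the grasp point (between the pads) lies 19 mm behind it; x points along the fingers, y is the direction in which the jaws open and shut, and the axes are right-handed (so a half turn about x gives the same grasp; the last joint's range is limited). The gripper opens to 92 mm and grips with 3 to 60 N. Pads are 19 mm wide; open, the fingers measure 130 mm over their backs; the gripper's body (75 mm by 190 mm) begins 47 mm behind the grasp point.
Start: joints at [-1.337, 0.342, 1.524, -0, 1.275, -0.146], TCP at [194.659, -487.599, 226.741] pointing down, gripper open.
Joint ranges: [-2.53, 2.53], [-0.77, 2.02], [0.04, 2.7], [-1, 4.14], [0.28, 2.66], [-3.11, 3.11]. Speed limits (rad/s): [2.57, 2.57, 3.14, 3.14, 3.14, 3.14].

### API

Orientations are given as [roll, pitch, yaw] about the fixed x, y, z axes, in that order (R = Rz(yaw) Ry(pitch) Rx(roll)).
In Python, from plant import bot gives the robot as it stands. The module is installed in compiled form; this text tells all that it offers.
- The arm moves only by the shell command python3 -m handwheel 'ROWS' [OPENING]. ROWS is JSON, a list that holds one entry, the list of rows, each a list of 4 numbers: the shift along the tool's x, y, z in cm, then the turn about the tool's x in rad. A call has 1 to 8 rows; each row shifts and turns the commanded pose from where the row before left it, along the tool's axes as they then stand; what a row does not reach is not made up. A row lasts 1/12 s, in which the tool goes at most 41.7 mm and 7.16 degrees, less where a joint would pass 70% of its speed; a pose out of reach is approached as far as the arm can. A call is refused whole if a number of a shift passes 4.17 or a number of a turn 0.125, either way. A call with a gripper value outside its range is refused whole. OPENING is the opening, from 0 (shut) to 1 (fully open), set as the call begins (- or left out, the last holds). The fingers move at their own pace and stop on an object; the grip force is fixed at half the most. Time passes only in rows, so rows that do not move let the fingers close. It gives the time, the measured TCP pose, the force and the opening at its end, in the units of the state.
- bot.get_obs(): the state, without advancing time (a new reading comes with each control period).
- bot.capture(name): name is "side" or "top"; returns (picture, depth): 420x560x3 uint8, red, green, blue; 420x560 float32, mm along the optical axis (not along the pixel's ray), 0 where there is no reading.
- bot.camera_model(name): a dict with "fx", "fy", "cx", "cy" (pixels), "position" and "rotation" of the camera in the world. Camera axes: x right, y down, z forward; pixel columns grow to the right and rows downward; lengths in mm; the calibration is good to about 2 mm. A picture is of the moment at which its call begins. camera_model takes no time and is no camera call.
- bot.close_job(): hands the job in, once; it reports no verdict.
Trained networks look in the newest picture that a camera, given by its name, has taken for a name from the list of things; names that differ only in an ending like _2 or _b are one class to them, and where a whole thing is asked for, a point or a joint stands for the part that bears it (a point fixed in the world has none). Each returns a list of dicts, best first, with "conf" (0 to 1); they miss things now and then, are a little off and sometimes report something else, mostly with a low value. They report only what shows in the picture. A call takes as long as a camera call.
- bot.find_in(camera, label): "bbox" ([left, top, width, height] in pixels, round what is visible of it).
- bot.spot_point(camera, label): "point" ([column, row] in pixels: a listed point, or the origin of a listed thing).
The state is a dict: "time": time; "joint_positions": joint angles; "dq": joint speeds; "tau": joint torques, N m; "tool_pos": TCP position; "tcp_rot": TCP orientation; "contact_force": force on the tool from outside, world axes, zero at the start; "moment": the same for the moment, N m; "grip_width": finger opening in mm.
Only numpy, scipy, OpenCV 4.12 (cv2) and the standard library are available. Lean on these libraries where they do the work, as an engineer would, in place of code of your own. Each camera call takes 0.05 s, during which the arm holds its last target.

### The job

One of the four identical small tubs on the plywood tray has a lid that was never snapped shut. Press lightly near the end of the lids, one after another, until you find the one that rocks, then press that lid firmly in its middle until it is fully home and level. Use only a light touch on the lids that sit firm, do not lift or pull up any lid, and leave everything else where it stands.

Things in the scene. Friction and masses are not known exactly. Their poses are not given: they have to be found in the camera images.
- tray: flat plywood tray fixed to the table, 240 mm (its x) by 490 mm (its y), 12 mm thick with 8 mm lips along its two long edges; origin at the centre of its underside, z up; its yaw is within 0.28 rad. Four identical tubs stand fixed on it in a row along its y, each under a grey lid of 140 mm (along tray x) by 85 mm (along tray y) with a flat top; the order of the tubs is drawn anew each time
- place1 (a point): nominal middle of the top face of the lid at place 1 of 4, 190 mm along tray +y from its centre; axes as the tray's. The tubs sit more or less deep, so the real lid top lies from 5 mm below to 5 mm above this point. A small round disc marks the lid's middle and a small bar each end (55 mm from the middle along tray +x and -x), both nearly flush
- place2 (a point): nominal middle of the top face of the lid at place 2 of 4, 80 mm along tray +y; axes as the tray's. The tubs sit more or less deep, so the real lid top lies from 5 mm below to 5 mm above this point. A small round disc marks the lid's middle and a small bar each end (55 mm from the middle along tray +x and -x), both nearly flush
- place3 (a point): nominal middle of the top face of the lid at place 3 of 4, 80 mm along tray -y; axes as the tray's. The tubs sit more or less deep, so the real lid top lies from 5 mm below to 5 mm above this point. A small round disc marks the lid's middle and a small bar each end (55 mm from the middle along tray +x and -x), both nearly flush
- place4 (a point): nominal middle of the top face of the lid at place 4 of 4, 190 mm along tray -y; axes as the tray's. The tubs sit more or less deep, so the real lid top lies from 5 mm below to 5 mm above this point. A small round disc marks the lid's middle and a small bar each end (55 mm from the middle along tray +x and -x), both nearly flush
- lid_rock (a joint): tilt in rad of the one loose lid about the tub's short (y) axis through the lid's middle; 0 level, positive when its +x end (away from the robot) is down. It starts nearly level. 1 to 2 N near one end rocks that end down about 5 to 6 mm (to about 0.09 rad), where it stops on the rim, the other end coming up; it stays as it is left. Pressing an end does not seat it. Which place it is at is not told
- lid_seat (a joint): how far the middle of the one loose lid has gone down, in m: about 0 when unseated, 0.006 fully home, negative if pulled up. It is a tight push fit: it takes a steady push of about 16 to 20 N near the middle of the lid (within about 10 mm), and stays down; pushing it home also levels the lid, which then no longer rocks
- firm_a (a joint): how far one of the three firm lids is pressed down on its soft foam gasket, in m: 0 untouched, 7 mm at most; it goes straight down about 1 mm per 2.5 N wherever it is pressed and springs back when let go. About 5 N is a light touch; over 4 mm (10 N) is too hard and spoils the gasket. Which place this tub stands at is not told
- firm_b (a joint): how far one of the three firm lids is pressed down on its soft foam gasket, in m: 0 untouched, 7 mm at most; it goes straight down about 1 mm per 2.5 N wherever it is pressed and springs back when let go. About 5 N is a light touch; over 4 mm (10 N) is too hard and spoils the gasket. Which place this tub stands at is not told
- firm_c (a joint): how far one of the three firm lids is pressed down on its soft foam gasket, in m: 0 untouched, 7 mm at most; it goes straight down about 1 mm per 2.5 N wherever it is pressed and springs back when let go. About 5 N is a light touch; over 4 mm (10 N) is too hard and spoils the gasket. Which place this tub stands at is not told
- jar: loose jar, 38 mm across, 75 mm high, standing on the tray between places 2 and 3; origin at the centre of its underside
- small_box: loose cardboard box 45 x 35 x 30 mm on the tray between places 2 and 3; origin under its centre
- tape: loose empty roll of tape, 90 mm across, 48 mm high, standing flat on the table to the left; origin under its centre
- mug: loose white mug, 80 mm across, 90 mm high, on the table to the right; origin under its centre
- wrench: loose steel wrench 170 mm long, lying on the table to the right; origin underneath it near its middle
- carton: loose white carton 75 x 110 x 55 mm on the table to the left; origin under its centre
- remote: loose black remote control 45 x 150 x 18 mm lying on the table beyond the tray; origin under its centre

How it is judged:
By the outcome, as a careful person would: the job done as asked, in the order asked, and still so for the second after the job is handed in, with the robot touching nothing.
It also fails if it takes over 54 s, if anything falls off the work surface, if the arm or the gripper's body presses on something with over 40 N, if the wrist force passes 120 N, or if a joint passes its speed limit or range.

## Working session

There is one attempt and no reset: what is moved stays moved. The work goes in short steps, Python scripts to look and compute and a shell command to move; the robot and the scene stay as the last step left them, time stands still between calls to the robot, and variables do not carry over. Pictures are saved under pics/ and viewed, and the job is handed in when it is done.

```bash
mkdir -p pics
cat > h.py <<'E'
import numpy as np,cv2
from plant import bot
def cap(n,f):
    p,d=bot.capture(n); cv2.imwrite('pics/'+f,p[:,:,::-1]); np.save('d_'+n+'.npy',d); return p,d
def w(n,u,v,d):
    m=bot.camera_model(n); R=np.array(m['rotation']);
    c=np.array([(u-m['cx'])/m['fx'],(v-m['cy'])/m['fy'],1])*d
    return R@c+np.array(m['position'])
E
python3 - <<'E'
from h import *
np.set_printoptions(suppress=True,precision=3)
print(bot.get_obs())
for n in('top','side'):
    p,d=cap(n,n+'0.png'); m=bot.camera_model(n); print(m)
for i in range(1,5):
    r=bot.spot_point('top','place%d'%i)
    d=np.load('d_top.npy')
    for q in r[:3]:
        u,v=q['point']; print(i,q, w('top',u,v,d[int(v),int(u)]))
E
```

```text
{'time': 0.0, 'joint_positions': array([-1.337,  0.343,  1.525,  0.   ,  1.275, -0.146]), 'dq': array([-0.   ,  0.   ,  0.   , -0.   , -0.001,  0.001]), 'tau': array([ -0.002, -43.125, -24.423,   0.072,   0.056,  -0.   ]), 'tool_pos': array([ 194.558, -487.167,  226.037]), 'tcp_rot': array([-1.727,  1.569,  1.795]), 'contact_force': array([-0.101, -0.093, -0.722]), 'moment': array([ 0.009, -0.025, -0.009]), 'grip_width': 91.95632380834897}
{'fx': 424.60098262505596, 'fy': 424.60098262505596, 'cx': 279.5282128582693, 'cy': 204.33153548036114, 'position': array([ 524.789,  -13.35 , 1187.504]), 'rotation': array([-3.066,  0.02 , -1.588])}
{'fx': 426.3782027684268, 'fy': 426.3782027684268, 'cx': 286.9360868723408, 'cy': 203.58991180617554, 'position': array([-235.624,  908.508,  794.581]), 'rotation': array([-2.082, -0.003, -2.39 ])}
```

```bash
sed -i "s/R=np.array(m\['rotation'\]);/R=Rot.from_euler('xyz',m['rotation']).as_matrix()/; s/^import numpy.*/&\nfrom scipy.spatial.transform import Rotation as Rot/" h.py; cat h.py
python3 - <<'E'
from h import *
np.set_printoptions(suppress=True,precision=3)
d=np.load('d_top.npy')
for l in ('place1','place2','place3','place4','tray','jar','small_box'):
    r=bot.spot_point('top',l)
    for q in r[:2]:
        u,v=q['point']; print(l,q, w('top',u,v,d[int(v),int(u)]))
E
```

```text
import numpy as np,cv2
from scipy.spatial.transform import Rotation as Rot
from plant import bot
def cap(n,f):
    p,d=bot.capture(n); cv2.imwrite('pics/'+f,p[:,:,::-1]); np.save('d_'+n+'.npy',d); return p,d
def w(n,u,v,d):
    m=bot.camera_model(n); R=Rot.from_euler('xyz',m['rotation']).as_matrix()
    c=np.array([(u-m['cx'])/m['fx'],(v-m['cy'])/m['fy'],1])*d
    return R@c+np.array(m['position'])
tray {'point': [253.3, 241.1], 'conf': 0.74} [513.562  83.036  12.522]
jar {'point': [258.3, 265.4], 'conf': 0.46} [451.402  65.165  82.027]
small_box {'point': [251.5, 226.3], 'conf': 0.63} [553.767  85.137  40.271]
small_box {'point': [455.4, 264.7], 'conf': 0.39} [ 439.583 -470.798    3.533]
```

View pics/top0.png

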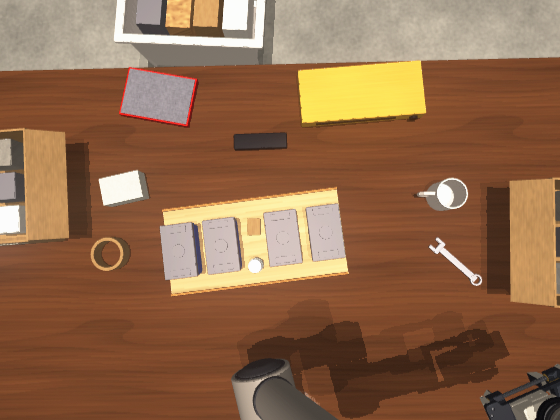

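View pics/side0.png

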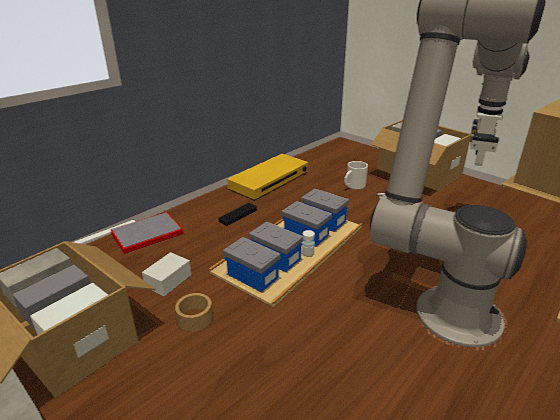

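The top view shows the four lids at about (180,251), (221,246), (283,238) and (325,232), running left to right as places 1 to 4. The jar is at (255,265) and the box at (253,227). Next I measure the lids from depth.

Run:
```python
from h import *
np.set_printoptions(suppress=True,precision=3)
D=[bot.capture('top') for _ in range(3)]
p=D[0][0]; cv2.imwrite('pics/zoom.png',cv2.resize(p[180:305,150:355],None,fx=3.8,fy=3.8,interpolation=cv2.INTER_CUBIC)[:,:,::-1])
d=np.mean([x[1] for x in D],0)
U,V=np.meshgrid(np.arange(560),np.arange(420))
m=bot.camera_model('top');R=Rot.from_euler('xyz',m['rotation']).as_matrix()
P=np.stack([(U-m['cx'])/m['fx']*d,(V-m['cy'])/m['fy']*d,d],-1)@R.T+m['position']
np.save('P.npy',P)
c4=[]
for c in [(180,251),(221,246),(283,238),(325,232)]:
    z0=np.median(P[c[1]-3:c[1]+4,c[0]-3:c[0]+4,2])
    M=(abs(P[...,2]-z0)<9)&(abs(U-c[0])<40)&(abs(V-c[1])<40)
    n,L=cv2.connectedComponents(M.astype(np.uint8)); M=(L==L[c[1],c[0]])
    Q=P[M]; r=cv2.minAreaRect(Q[:,:2].astype(np.float32))
    ctr=np.array(r[0]); A=np.c_[Q[:,:2]-ctr,np.ones(len(Q))]
    f=np.linalg.lstsq(A,Q[:,2],rcond=None)[0]; c4.append(ctr)
    print(c,len(Q),r,'plane',f, 'std',(A@f-Q[:,2]).std())
c4=np.array(c4); print(c4.mean(0), np.diff(c4,axis=0)); v=c4[0]-c4[3]; print('yaw',np.arctan2(-v[0],v[1]),np.linalg.norm(v))
o=bot.get_obs(); print(o['time'],o['tool_pos'],Rot.from_euler('xyz',o['tcp_rot']).as_matrix())
print(P[227,253],P[265,255])
```

```text
(180, 251) 1803 ((493.0114440917969, 269.5287780761719), (139.77696228027344, 85.32946014404297), 6.251290798187256) plane [-0.002  0.006 99.485] std 1.4652367624542249
(221, 246) 1800 ((504.99188232421875, 160.41751098632812), (139.88250732421875, 85.1741714477539), 6.128568649291992) plane [-0.     0.004 98.013] std 1.381337828271503
(283, 238) 1799 ((522.4884033203125, 1.5795631408691406), (139.98532104492188, 84.9605712890625), 6.3357133865356445) plane [ -0.001  -0.002 100.224] std 1.2694497851725466
(325, 232) 1819 ((534.3491821289062, -107.79049682617188), (139.70787048339844, 84.98285675048828), 6.301149845123291) plane [ -0.01   -0.001 103.374] std 1.3413243822751333
[513.71   80.934] [[  11.98  -109.111]
 [  17.497 -158.838]
 [  11.861 -109.37 ]]
yaw 0.10912120022834007 379.57692737949066
0.8 [ 194.664 -487.581  226.739] [[ 0.     0.371 -0.929]
 [-0.    -0.929 -0.371]
 [-1.     0.    -0.   ]]
[551.797  81.067  40.675] [452.899  73.291  87.176]
```

View pics/zoom.png

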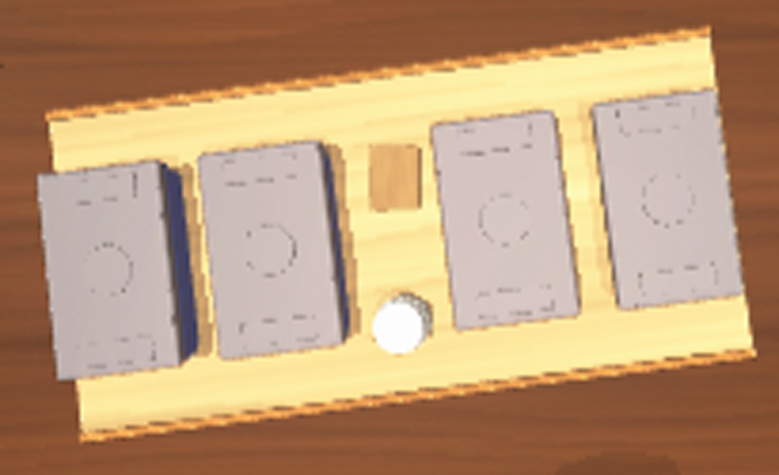

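```bash
python3 -m handwheel '[[[0,-1.6,-2.7,0],[0,-1.6,-2.7,0],[0,-1.6,-2.7,0],[0,-1.6,-2.7,0],[0.5,-1.6,-2.7,0],[0.5,-1.6,-2.7,0],[0.5,-1.6,-2.7,0],[0.5,-1.6,-2.7,0]]]' 0
```

```text
time: 1.47
tool_pos: [348.5, -287.4, 206.7]
tcp_rot: [1.873, 1.57, -0.889]
contact_force: [0.8, -0.5, 0.3]
grip_width: 43.1
```

```bash
python3 -m handwheel '[[[0.9,-1.6,-2.67,0],[0.9,-1.6,-2.67,0],[0.9,-1.6,-2.67,0],[0.9,-1.6,-2.67,0],[0.9,-1.6,-2.67,0],[0.9,-1.6,-2.67,0],[0.9,-1.6,-2.67,0],[0,0,0,0]]]' 0
python3 - <<'E'
from h import *
np.set_printoptions(suppress=True,precision=3)
o=bot.get_obs();print(o['time'],o['tool_pos'],o['contact_force'],Rot.from_euler('xyz',o['tcp_rot']).as_matrix())
E
```

```text
time: 2.13
tool_pos: [481.5, -111.4, 142.2]
tcp_rot: [-1.548, 1.569, 1.977]
contact_force: [-1.8, 0.4, -0.2]
grip_width: 0.5
2.1333 [ 481.515 -111.35   142.237] [-1.782  0.386 -0.155] [[-0.001  0.374 -0.927]
 [ 0.002 -0.927 -0.374]
 [-1.    -0.002  0.   ]]
```

```bash
python3 -m handwheel '[[[1.2,0,0,0],[1.2,0,0,0],[0.6,0,0,0],[0.2,0,0,0],[0,0,0,0],[0,0,0,0],[0,0,0,0]]]' 0; for i in 1 2 3; do python3 -m handwheel '[[[0.1,0,0,0],[0,0,0,0],[0,0,0,0]]]'; done
```

```text
time: 2.72
tool_pos: [480.2, -115.7, 112.4]
tcp_rot: [2.293, 1.569, -0.469]
contact_force: [0.7, -0.4, 0.7]
grip_width: 0.4
time: 2.97
tool_pos: [479.9, -115.4, 110.9]
tcp_rot: [2.214, 1.57, -0.548]
contact_force: [0.8, 0.3, 0.3]
grip_width: 0.3
time: 3.22
tool_pos: [479.9, -115.3, 109.7]
tcp_rot: [0.509, 1.571, -2.253]
contact_force: [0.3, -0.1, -0.3]
grip_width: 0.6
time: 3.47
tool_pos: [479.8, -115.3, 108.6]
tcp_rot: [-0.392, 1.571, 3.129]
contact_force: [0.0, -0.9, 0.2]
grip_width: 0.5
```

```bash
for i in 1 2 3 4 5 6 7; do python3 -m handwheel '[[[0.1,0,0,0],[0,0,0,0],[0,0,0,0]]]' | grep -E 'pos|force'; done
```

```text
tool_pos: [479.9, -115.3, 107.7]
contact_force: [0.4, -0.3, -1.0]
tool_pos: [479.9, -115.3, 106.7]
contact_force: [-1.0, -0.6, -0.6]
tool_pos: [479.8, -115.3, 105.7]
contact_force: [0.3, -0.8, -0.4]
tool_pos: [479.9, -115.4, 104.7]
contact_force: [0.7, -0.4, 0.5]
tool_pos: [479.9, -115.3, 103.7]
contact_force: [0.0, -0.2, 1.5]
tool_pos: [479.9, -115.4, 102.7]
contact_force: [1.4, -1.2, -0.5]
tool_pos: [479.9, -115.4, 101.7]
contact_force: [0.6, 0.4, 1.0]
```

```bash
for i in 1 2 3; do python3 -m handwheel '[[[0.1,0,0,0],[0,0,0,0],[0,0,0,0]]]' | grep -E 'time|pos|force';  python3 -m handwheel '[[[0,0,0,0]]]' | grep -E 'force'; done
```

```text
time: 5.47
tool_pos: [479.9, -115.3, 100.7]
contact_force: [-0.4, -0.7, 1.4]
contact_force: [0.4, -0.1, 1.7]
time: 5.8
tool_pos: [480.0, -115.4, 100.1]
contact_force: [-1.1, 0.4, 4.6]
contact_force: [0.1, 0.6, 5.8]
time: 6.13
tool_pos: [480.1, -115.5, 99.7]
contact_force: [-3.0, 0.7, 11.5]
contact_force: [-2.5, 0.8, 11.3]
```

Stiffness jumped to about 14 N/mm after roughly 5 mm of soft travel. That points to a rocked lid on its stop, not a gasket. I back off and look.

```bash
python3 -m handwheel '[[[-0.5,0,0,0],[-1.5,0,0,0],[-2,0,0,0],[-1,0,2.5,0],[0,0,2.5,0],[0,0,2.5,0],[0,0,2.5,0],[0,0,0,0]]]' | grep -E 'time|pos|force'
python3 - <<'E'
from h import *
np.set_printoptions(suppress=True,precision=3)
D=[bot.capture('top') for _ in range(2)]
p=D[0][0]; cv2.imwrite('pics/zoom2.png',cv2.resize(p[180:305,150:355],None,fx=3.8,fy=3.8,interpolation=cv2.INTER_CUBIC)[:,:,::-1])
d=np.mean([x[1] for x in D],0)
U,V=np.meshgrid(np.arange(560),np.arange(420))
m=bot.camera_model('top');R=Rot.from_euler('xyz',m['rotation']).as_matrix()
P=np.stack([(U-m['cx'])/m['fx']*d,(V-m['cy'])/m['fy']*d,d],-1)@R.T+m['position']
P0=np.load('P.npy')
for c in [(493,269.5),(505,160.4),(522.5,1.6),(534.3,-107.8)]:
  for Pq in (P0,P):
    q=Pq[...,:2]-c; a=q@[np.cos(.109),np.sin(.109)]; b=q@[-np.sin(.109),np.cos(.109)]
    M=(abs(a)<64)&(abs(b)<38)&(Pq[...,2]>85)&(Pq[...,2]<115)
    f=np.polyfit(a[M],Pq[...,2][M],1); print(c,M.sum(),f)
E
```

```text
time: 6.88
tool_pos: [383.3, -152.6, 148.3]
contact_force: [0.7, 0.4, -0.7]
(493, 269.5) 1464 [-0.002 99.689]
(493, 269.5) 1477 [-0.001 99.85 ]
(505, 160.4) 1469 [-0.001 98.189]
(505, 160.4) 1473 [ 0.    98.226]
(522.5, 1.6) 1480 [ -0.001 100.352]
(522.5, 1.6) 1482 [ -0.001 100.384]
(534.3, -107.8) 1494 [ -0.011 103.534]
(534.3, -107.8) 1495 [  0.085 103.501]
```

View pics/zoom2.png

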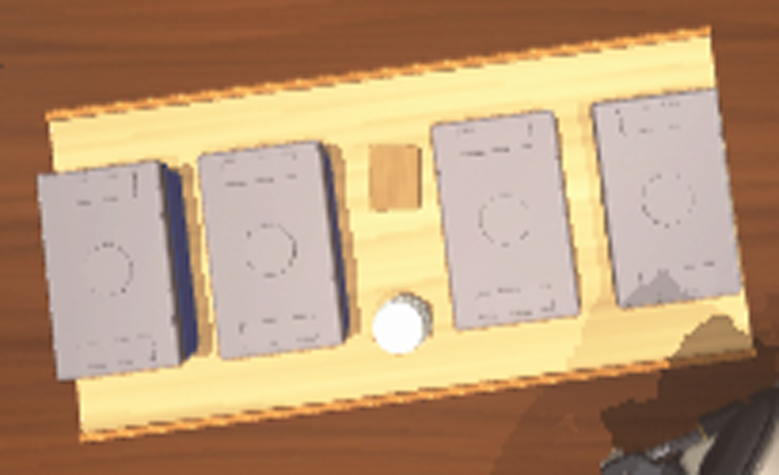

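Confirmed. In the picture the place 4 lid at (668,199) is tilted, and depth gives a slope of 0.085, up from -0.011. The other lids, the jar and the box haven't moved. Next I move to the middle of place 4 and press.

```bash
python3 -m handwheel '[[[0,0.29,-3.14,0],[0,0.29,-3.14,0],[0,0.29,-3.14,0],[0,0.29,-3.14,0],[0,0.29,-3.14,0],[1.5,0,0,0],[1.5,0,0,0],[0,0,0,0]]]' | grep -E 'time|pos|force';python3 -m handwheel '[[[0,0,0,0],[0,0,0,0],[0,0,0,0],[0,0,0,0]]]'
```

```text
time: 7.65
tool_pos: [537.5, -106.1, 115.4]
contact_force: [0.3, 1.0, -0.5]
time: 7.98
tool_pos: [538.6, -107.9, 119.7]
tcp_rot: [2.383, 1.569, -0.379]
contact_force: [-0.3, 0.3, 0.2]
grip_width: 0.5
```

```bash
python3 -m handwheel '[[[0.4,-0.16,0.4,0],[0.4,0,0,0],[0.4,0,0,0],[0,0,0,0],[0,0,0,0],[0,0,0,0]]]' | grep -E 'time|pos|force';for i in 1 2 3 4; do python3 -m handwheel '[[[0.1,0,0,0],[0,0,0,0],[0,0,0,0]]]' | grep -E 'time|pos|force'; done
```

```text
time: 8.48
tool_pos: [534.0, -107.7, 106.7]
contact_force: [0.6, -0.3, -0.2]
time: 8.73
tool_pos: [533.9, -107.7, 105.7]
contact_force: [-0.5, -0.9, 0.5]
time: 8.98
tool_pos: [534.0, -107.7, 104.9]
contact_force: [1.1, -0.8, 2.2]
time: 9.23
tool_pos: [534.1, -107.8, 104.6]
contact_force: [-2.2, 0.4, 7.2]
time: 9.48
tool_pos: [534.2, -107.7, 104.1]
contact_force: [-2.8, 0.4, 10.6]
```

```bash
for i in 1 2 3 4 5 6; do python3 -m handwheel '[[[0.1,0,0,0],[0,0,0,0],[0,0,0,0]]]' | grep -E 'time|pos|force'; done
```

```text
time: 9.73
tool_pos: [534.2, -107.7, 103.3]
contact_force: [-4.1, 1.0, 13.6]
time: 9.98
tool_pos: [534.2, -107.7, 102.4]
contact_force: [-4.9, 2.0, 12.9]
time: 10.23
tool_pos: [534.2, -107.7, 101.4]
contact_force: [-5.3, 0.3, 14.0]
time: 10.48
tool_pos: [534.2, -107.7, 100.5]
contact_force: [-4.3, 0.8, 14.1]
time: 10.73
tool_pos: [534.2, -107.7, 99.5]
contact_force: [-2.8, 1.2, 14.7]
time: 10.98
tool_pos: [534.2, -107.7, 99.0]
contact_force: [-5.0, 1.7, 18.8]
```

It went down steadily at about 14 N and is now meeting the stop. I push a little further.

```bash
for i in 1 2; do python3 -m handwheel '[[[0.1,0,0,0],[0,0,0,0],[0,0,0,0],[0,0,0,0]]]' | grep -E 'time|pos|force'; done
```

```text
time: 11.32
tool_pos: [534.3, -107.8, 98.8]
contact_force: [-7.4, 1.9, 25.2]
time: 11.65
tool_pos: [534.3, -107.8, 98.8]
contact_force: [-11.0, 3.6, 31.6]
```

```bash
python3 -m handwheel '[[[-0.4,0,0,0],[-1.5,0,0,0],[-3,0,0,0],[-1,0,3,0],[0,0,3.5,0],[0,0,3.5,0],[0,0,3.5,0],[0,0,3.5,0]]]' | grep -E 'time|pos|force'; python3 -m handwheel '[[[0,0,3,0],[0,0,0,0],[0,0,0,0],[0,0,0,0]]]' | grep -E 'time|pos|force'
python3 - <<'E'
from h import *
np.set_printoptions(suppress=True,precision=3)
D=[bot.capture('top') for _ in range(2)]
p=D[0][0]; cv2.imwrite('pics/zoom3.png',cv2.resize(p[180:305,150:355],None,fx=3.8,fy=3.8,interpolation=cv2.INTER_CUBIC)[:,:,::-1])
d=np.mean([x[1] for x in D],0)
U,V=np.meshgrid(np.arange(560),np.arange(420))
m=bot.camera_model('top');R=Rot.from_euler('xyz',m['rotation']).as_matrix()
P=np.stack([(U-m['cx'])/m['fx']*d,(V-m['cy'])/m['fy']*d,d],-1)@R.T+m['position']
P0=np.load('P.npy')
for c in [(493,269.5),(505,160.4),(522.5,1.6),(534.3,-107.8)]:
  for Pq in (P0,P):
    q=Pq[...,:2]-c; a=q@[np.cos(.109),np.sin(.109)]; b=q@[-np.sin(.109),np.cos(.109)]
    M=(abs(a)<64)&(abs(b)<38)&(Pq[...,2]>85)&(Pq[...,2]<115)
    f=np.polyfit(a[M],Pq[...,2][M],1); print(c,M.sum(),f)
E
```

```text
time: 12.32
tool_pos: [374.4, -170.8, 153.6]
contact_force: [-0.9, -0.2, 1.0]
time: 12.65
tool_pos: [348.8, -182.1, 154.0]
contact_force: [0.7, -0.1, 0.7]
(493, 269.5) 1464 [-0.002 99.689]
(493, 269.5) 1471 [-0.001 99.748]
(505, 160.4) 1469 [-0.001 98.189]
(505, 160.4) 1474 [-0.001 98.203]
(522.5, 1.6) 1480 [ -0.001 100.352]
(522.5, 1.6) 1479 [ -0.001 100.396]
(534.3, -107.8) 1494 [ -0.011 103.534]
(534.3, -107.8) 1483 [-0.    98.187]
```

View pics/zoom3.png

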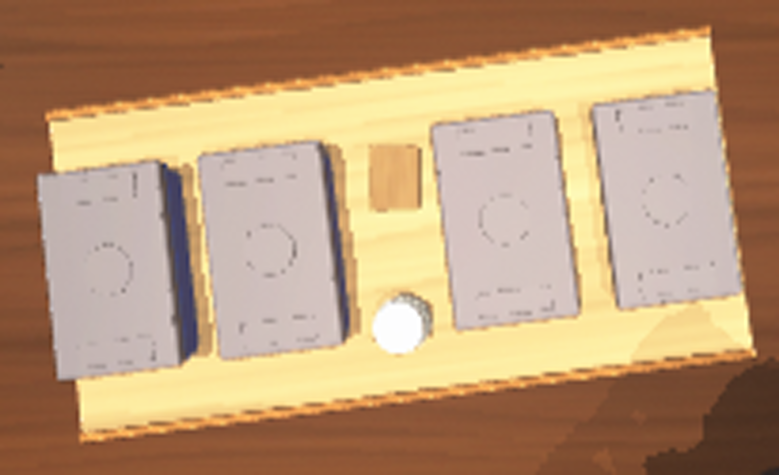

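Run:
```python
from h import *
o=bot.get_obs();print(o['time'],o['tool_pos'],o['dq']);print(bot.close_job())
```

```text
12.75 [ 349.09066301 -181.71060173  153.75595479] [ 0.00561093  0.00292192  0.00130787 -0.00120518  0.00166523 -0.00427578]
the job is handed in; nothing more can be done
None
```

The loose lid was at place 4. I pressed it home in its middle and handed the job in at 12.75 s, with the gripper well clear.

- **Finding it:** I pressed the near (−x) end of the place 4 lid first. It gave about 5 mm at 1–2 N, then met a hard stop. I overshot slightly there, to about 11 N. Depth images showed its tilt going from about 0.01 to 0.085 rad. Because the first lid I tried was the loose one, I never touched the three firm lids.
- **Seating it:** It slid down at about 14 N, a little under the 16–20 N you gave. It then stopped hard at a tool height of 98.8 mm, with no further movement between 25 and 31 N.
- **Last checks:** Depth shows the lid level, with a slope of 0.000. The other three lids are unchanged to about 0.1 mm, and the jar and small box look unmoved.
- **What disagreed:** Depth shows the middle dropping about 5.3 mm, not the nominal 6 mm. I put this down to the lid starting slightly below 0 and to camera error, because the stop was clearly hard.
- **Not done:** I did not press the end again afterwards to confirm it no longer rocks.

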